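# Park the locking pin, then wind the belt tensioner to its stop and hold it

## Task

The belt tensioner on the bench is to be held open for a colleague to fit the belt. Pull its locking pin out and park it upright, fully down, in the hole of the small separate block; then take the arm by its knob, swing it against its spring all the way to the far stop, and finish while still holding it there with the gripper. Leave the tape roll, the cardboard box and the hand tester where they are.

Things in the scene. Friction and masses are not known exactly. Their poses are not given: they have to be found in the camera images.
- tensioner_base: Grey base plate of the belt tensioner, fixed to the bench, 160 (x) x 220 (y) x 25 mm high; origin at the centre of its underside (on the bench top), z up, y along its long side. The arm's pivot is at (+50, 0) mm. Two steel stop posts, 14 mm thick, tops 44 mm above the bench, stand at the two ends of the swing, 85 mm from the pivot.
- pivot (a point): Point on the upright pivot axis of the arm, at bench height. The hub and its spring reach 20 mm from the axis and 46 mm above the bench.
- tension_arm (a joint): Swing of the arm about its upright pivot, rad: 0 at rest (arm points 137 degrees anticlockwise from the base plate's +x), 1.50 hard against the far stop (223 degrees); positive is anticlockwise from above. A spring returns it to 0 when let go: at the knob it takes about 3 N at rest, 8 N at the stop. With the locking pin in its hole it can swing only about 0.06 rad.
- knob_grip (a point): Grip point on the axis of the round black knob at the arm's end, 120 mm from the pivot, 66 mm above the bench; it moves with the arm. Knob: upright, 20 mm in diameter, 41 to 81 mm above the bench, fixed to the arm. Under it a grey belt wheel, 44 mm across, 28 to 41 mm above the bench; the flat aluminium arm is 18 mm wide, 32 to 40 mm above the bench.
- locking_pin: Loose pin, 77 mm long, about 80 g: steel shank 10 mm in diameter with a tapered foot (7 mm, over the last 3 mm), and a round black head 24 mm in diameter at the top (55 to 77 mm above the foot). Origin at the centre of its foot, z along the pin towards the head. It starts upright in the locking hole, foot on the bench, beside the arm.
- pin_head (a point): Centre of the pin's head, 66 mm above its foot.
- lock_hole (a point): Mouth of the locking hole, at the top face of the base plate, 60 mm from the pivot, on the side of the resting arm towards the far stop; 12.5 mm wide, goes through to the bench.
- parking_block: Small grey block fixed to the bench, 60 x 60 x 25 mm high, with one upright hole in the middle, 12.5 mm wide with a 2 mm chamfer, through to the bench top. Origin at the centre of its underside, z up. A pin fully down in it stands on the bench, its head 55 to 77 mm above the bench. The block stands to the left or to the right of the tensioner.
- tape_roll: Roll of masking tape lying flat, 77 mm across and 19 mm high, origin at the centre of its underside; bystander.
- small_box: Cardboard box, 60 x 91 x 45 mm high, origin at the centre of its underside; bystander.
- tester: Dark hand tester (meter) lying on its back, 104 x 58 x 31 mm high, origin at the centre of its underside; bystander.
Not all that is in view belongs to the job. There is more than one size of the locking_pin; the one meant has the size given above.

How it is judged:
On the way, in this order (a step that is already met when the one before it is completed fails the run):
1. the locking pin stands fully down in the parking block (horizontal distance between locking_pin and parking_block below 0.005 m and z of locking_pin in the frame of parking_block below 0.005 m and angle between locking_pin's own z axis and vertical below 0.2 rad), for 0.2 s.
2. the gripper holds the arm wound to its far stop (value of joint tension_arm above 1.43 rad and contact force between the fingers and tension_arm above 2 N), for 0.3 s.
At the end, for the whole second after the job is handed in: The pin stands in the parking block's hole (within 5 mm of its axis, foot within 5 mm of the bench, lean under 0.2 rad), not touched by the gripper; the arm's joint stays above 1.43 rad (stop at 1.50) with the fingers bearing on it (over 2 N) through the last second (all of step 1 and all of step 2 and contact force between the fingers and locking_pin below 0.5 N); the arm keeps its last pose, push and grip.
It fails at once if a bystander (tape roll, cardboard box or hand tester) is moved more than 30 mm (distance of any of tape_roll, small_box, tester from where it was at the start of the episode above 0.03 m).
It also fails if it takes over 58 s, if anything falls off the work surface, if the arm or the gripper's body presses on something with over 40 N, if the wrist force passes 120 N, or if a joint passes its speed limit or range.

## Robot

A 6-joint arm with a two-finger parallel gripper is mounted at the origin on a cart in front of the work surface, level with it; the furniture and walls round the work are solid. World frame = base frame: x ahead of the robot, y to its left, z up, the work surface at z = 0. Lengths are in m, angles in rad, forces in N, time in s.
With the tool pointing down it reaches from about 0.375 to 0.825 m from the base axis. Payload 5.5 kg.
Tool frame: the origin (TCP) lies at the very end of the fingers, on their centre line; the grasp point (between the pads) lies 19 mm behind it; z points along the fingers, y is the line along which they close (so a half turn about z gives the same grasp; the last joint's range is limited). The gripper opens to 85 mm and grips with 20 to 120 N. Pads are 22 mm wide; open, the fingers measure 114 mm over their backs; the gripper's body (76 mm by 85 mm) begins 54 mm behind the grasp point. The pads swing forward as they close: fully open they stand 13 mm farther back than shut.
Start: joints at [-1.109, 0.314, -0.047, 1.21, 0, 1.571], TCP at [0.267, -0.537, 0.192] pointing down, gripper open.
Joint ranges: [-2.67, 2.67], [-0.69, 1.73], [-1.03, 1.25], [-2.08, 2.16], [-1.42, 1.45], [-3.14, 3.14]. Speed limits (rad/s): [2.39, 2.39, 3.01, 3.14, 3.14, 3.14].

## Interface

Orientations are given as a 3x3 rotation matrix whose columns are the frame's x, y, z axes.
In Python, from plant import bot, jaws, eyes, sign_off, models gives the robot as it stands. Calls block until the motion is done:
- bot.movep(position, orientation): joint-space move of the TCP to a pose.
- bot.movel(position, ori=None, speed=0.15, stop_force=None): straight line of the TCP; ori=None keeps the orientation; speed is the mean speed in m/s. With stop_force (N) it stops when the force on the tool has changed by that much, and returns True; else False.
- bot.movej(angles): joint-space move.
- jaws.set_gripper(opening, effort=None): opening from 0.0 (shut) to 1.0 (fully open); effort is the grip in N (None keeps the last); returns when the fingers have stopped.
- bot.wait(seconds).
- bot.solve_ik(position, orientation): joint angles nearest the present ones, or None.
- bot.observe(): the state.
- eyes.grab_frame(name): name is "side" or "top"; returns a dict with "pixels" (480x640x3 uint8, red, green, blue), "fx", "fy", "cx", "cy" (pixels), "k1" (the pictures are not rectified: a ray, as slopes to the right and down, at radius r is drawn at 1 + k1 r^2 times it, then the intrinsics apply), "extrinsics" (4x4, takes a point from camera to world coordinates). Camera axes: x right, y down, z forward; pixel columns grow to the right and rows downward; lengths in m; the calibration is good to about 2 mm. A picture is of the moment at which its call begins. There is no depth.
A pose or a line that the arm cannot do raises bot.MotionError and nothing moves.
- sign_off(): hands the job in; it is judged then, once.
Trained networks look in a picture, given as the dict that the camera call returned (one of the last four; its "shot" number tells which), for a name from the list of things; names that differ only in an ending like _2 or _b are one class to them, and where a whole thing is asked for, a point or a joint stands for the part that bears it (a point fixed in the world has none). Each returns a list of dicts, best first, with "conf" (0 to 1); they miss things now and then, are a little off and sometimes report something else, mostly with a low value. They report only what shows in the picture. A call takes as long as a camera call. They do not tell look-alikes from the thing itself.
- models.find_in(thing, picture): "location" ([x, y, z] in m, in world coordinates, good to about 4 mm: the middle of the surface that is visible of it).
- models.outline_of(thing, picture): "mask" (480x640 bool, what is visible of it).
- models.place_of(thing, picture): "location" ([x, y, z] in m, in world coordinates, good to about 4 mm: a listed point, or the origin of a listed thing).
The state is a dict: "time": time; "qpos": joint angles; "dq": joint speeds; "tau": joint torques, N m; "eef_pos": TCP position; "eef_rot": TCP orientation; "ft_force": force on the tool from outside, world axes, zero at the start; "wrist_torque": the same for the moment, N m; "finger_gap": opening from 0.0 (shut) to 1.0 (fully open); "grasp_force": force on a finger pad.
Only numpy, scipy, OpenCV 4.12 (cv2) and the standard library are available. Lean on these libraries where they do the work, as an engineer would, in place of code of your own. Each camera call takes 0.05 s, during which the arm holds its last target. There are 200 camera calls.

## Working session

There is one attempt and no reset: what is moved stays moved. The work goes in short steps, each a Python script; the robot and the scene stay as the last script left them, time stands still between calls to the robot, and variables do not carry over. Pictures are saved under pics/ and viewed, at most 10 in all, crops included, and the job is handed in when it is done.

```bash
ls; mkdir -p pics; python3 - <<'E'
from plant import bot,jaws,eyes,models
import cv2,numpy as np
for n in("top","side"):
    f=eyes.grab_frame(n); cv2.imwrite(f"pics/{n}0.png",f["pixels"][:,:,::-1])
    print(n,np.round(f["extrinsics"],3).tolist(),f["fx"],f["k1"])
    for t in["tensioner_base","pivot","knob_grip","locking_pin","pin_head","lock_hole","parking_block","tape_roll","small_box","tester"]:
        print(t,[(np.round(d["location"],3).tolist(),round(d["conf"],2)) for d in models.place_of(t,f)])
print(bot.observe()["time"])
E
```

```text
pics
top [[-0.016, -0.995, 0.102, 0.459], [-0.999, 0.019, 0.03, 0.013], [-0.032, -0.102, -0.994, 1.375], [0.0, 0.0, 0.0, 1.0]] 587.3702036606245 0.013371643608903583
tensioner_base [([0.534, -0.012, 0.003], 0.59)]
pivot [([0.585, -0.015, -0.002], 0.65)]
knob_grip [([0.507, 0.082, 0.068], 0.91)]
locking_pin [([0.532, 0.022, -0.002], 0.53), ([0.701, -0.027, 0.002], 0.46)]
pin_head [([0.703, -0.033, 0.097], 0.75), ([0.536, 0.021, 0.068], 0.65), ([0.386, 0.011, 0.048], 0.42)]
lock_hole [([0.541, 0.019, 0.023], 0.92)]
parking_block [([0.554, 0.271, -0.0], 0.78)]
tape_roll [([0.599, -0.205, 0.0], 0.6)]
small_box [([0.761, 0.25, 0.001], 0.88), ([0.536, 0.022, 0.067], 0.24)]
tester [([0.76, -0.148, 0.001], 0.97)]
side [[-0.99, -0.076, 0.12, 0.442], [-0.141, 0.563, -0.814, 0.888], [-0.006, -0.823, -0.568, 0.682], [0.0, 0.0, 0.0, 1.0]] 599.4823700663162 -0.005472380486926541
tensioner_base [([0.537, -0.007, -0.002], 0.65)]
pivot [([0.587, -0.013, -0.005], 0.83)]
knob_grip [([0.503, 0.078, 0.07], 0.83)]
locking_pin [([0.7, -0.028, -0.0], 0.61), ([0.389, 0.013, -0.002], 0.43)]
pin_head [([0.535, 0.017, 0.064], 0.72), ([0.383, 0.006, 0.051], 0.68), ([0.699, -0.027, 0.094], 0.68)]
lock_hole [([0.534, 0.015, 0.026], 0.86), ([0.587, -0.014, -0.002], 0.59)]
parking_block [([0.548, 0.27, -0.0], 0.95)]
tape_roll [([0.592, -0.213, 0.0], 0.66)]
small_box [([0.763, 0.252, -0.0], 0.69), ([0.539, -0.009, 0.001], 0.56)]
tester [([0.763, -0.147, 0.003], 0.89), ([0.581, -0.013, -0.003], 0.16)]
1.1
```

View pics/top0.png

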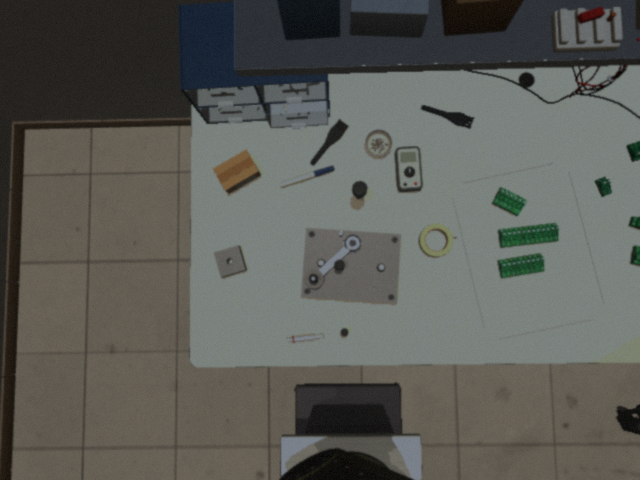

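View pics/side0.png

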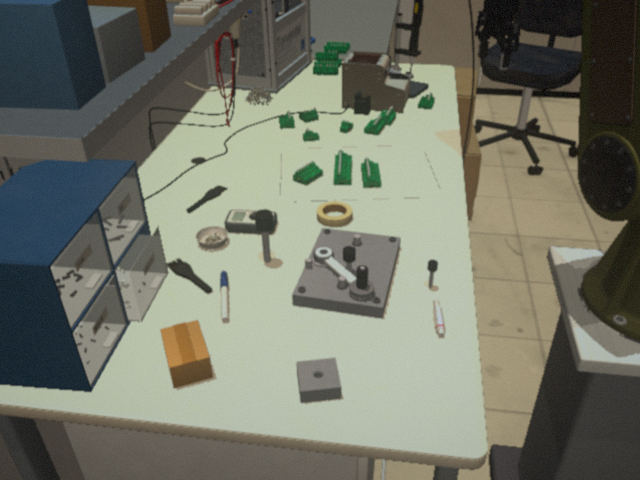

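Top view: the tensioner is centred near (352,265), with the knob at (313,279), the right pin's head at (339,266) and the pivot at (352,243). The block is at (230,261). The pins at (359,189), which is larger, and (344,332), which is smaller, are decoys. I'll refine the positions by averaging and check the block hole geometrically.

```bash
cat > h.py <<'E'
from plant import bot,jaws,eyes,models,sign_off
import numpy as np,cv2
def R(a):  # tool down, closing axis y at world angle a
    y=np.array([np.cos(a),np.sin(a),0]); z=np.array([0,0,-1.]); return np.column_stack([np.cross(y,z),y,z])
def ray(f,u,v,z):
    p=np.array([(u-f["cx"])/f["fx"],(v-f["cy"])/f["fy"]]); q=p.copy()
    for _ in range(10): q=p/(1+f["k1"]*(q@q))
    E=f["extrinsics"]; d=E[:3,:3]@[*q,1]; return E[:3,3]+d*(z-E[2,3])/d[2]
def near(t,f,g,r=.03):
    return [d["location"] for d in models.place_of(t,f) if np.hypot(*(d["location"][:2]-np.array(g)))<r][:1]
E
python3 - <<'E'
from h import *
G=dict(pivot=(.586,-.014),knob_grip=(.505,.08),pin_head=(.535,.019),lock_hole=(.537,.017),parking_block=(.551,.27),tensioner_base=(.536,-.01))
A={k:{"top":[],"side":[]} for k in G}
for n in("top","side"):
  for i in range(3):
    f=eyes.grab_frame(n)
    for t in G: A[t][n]+=near(t,f,G[t])
  for t,h in(("parking_block",.025),("pin_head",.077 if n=="top" else .066),("knob_grip",.081 if n=="top" else .066)):
    m=[d for d in models.outline_of(t,f)]
    for d in m[:4]:
      v,u=np.nonzero(d["mask"]); print(n,t,round(d["conf"],2),len(u),(u.mean().round(1),v.mean().round(1)),ray(f,u.mean(),v.mean(),h).round(4))
  # hole in block: darkest blob near the expected pixel
  u0,v0=(230,261) if n=="top" else (318,374)
  g=cv2.cvtColor(f["pixels"],cv2.COLOR_RGB2GRAY)[v0-7:v0+8,u0-8:u0+9].astype(float)
  w=np.clip(np.median(g)-12-g,0,None); vv,uu=np.mgrid[v0-7:v0+8,u0-8:u0+9]
  if w.sum(): print(n,"hole",(w>0).sum(),ray(f,(w*uu).sum()/w.sum(),(w*vv).sum()/w.sum(),.025).round(4))
for t in G: print(t,[(n,len(a),np.mean(a,0).round(4)) for n,a in A[t].items() if a])
print(bot.observe()["time"])
E
```

```text
top parking_block 0.6 707 (np.float64(230.2), np.float64(260.6)) [0.5505 0.2691 0.025 ]
top pin_head 0.68 171 (np.float64(358.8), np.float64(189.5)) [ 0.7013 -0.0298  0.077 ]
top pin_head 0.64 56 (np.float64(343.4), np.float64(331.2)) [0.388  0.0106 0.077 ]
top pin_head 0.61 70 (np.float64(338.7), np.float64(264.9)) [0.5332 0.0182 0.077 ]
top knob_grip 0.66 739 (np.float64(330.0), np.float64(262.8)) [0.5379 0.0374 0.081 ]
top hole 25 [0.5518 0.2748 0.025 ]
side parking_block 0.88 1631 (np.float64(318.1), np.float64(379.3)) [0.5484 0.2829 0.025 ]
side pin_head 0.97 572 (np.float64(264.8), np.float64(229.1)) [ 0.7017 -0.0423  0.066 ]
side pin_head 0.6 179 (np.float64(432.2), np.float64(269.8)) [0.3871 0.0455 0.066 ]
side pin_head 0.56 205 (np.float64(349.2), np.float64(256.0)) [0.5329 0.0239 0.066 ]
side knob_grip 0.91 1096 (np.float64(348.2), np.float64(274.0)) [0.5285 0.0767 0.066 ]
side hole 60 [0.5506 0.2733 0.025 ]
pivot [('top', 2, array([ 0.5865, -0.0172, -0.002 ])), ('side', 3, array([ 0.5836, -0.0123, -0.0007]))]
knob_grip [('top', 3, array([0.5071, 0.0748, 0.0655])), ('side', 3, array([0.5033, 0.0767, 0.0696]))]
pin_head [('top', 3, array([0.5381, 0.0195, 0.0641])), ('side', 3, array([0.5347, 0.0163, 0.0663]))]
lock_hole [('top', 3, array([0.5372, 0.0159, 0.0229])), ('side', 3, array([0.5338, 0.0156, 0.0257]))]
parking_block [('top', 3, array([0.5529, 0.2718, 0.0013])), ('side', 3, array([0.5509, 0.2717, 0.0023]))]
tensioner_base [('top', 3, array([ 0.5369, -0.01  ,  0.0013])), ('side', 3, array([ 0.5359, -0.011 , -0.0021]))]
3.5
```

```bash
cat >> h.py <<'E'
PIN=np.array([.535,.018]);BLK=np.array([.5515,.2715]);PIV=np.array([.585,-.0145]);A0=np.radians(131.2)
E
python3 - <<'E'
from h import *
def q(p,z,a):
    s=bot.solve_ik([*p,z],R(a)); return None if s is None else np.round(s,2).tolist()
for o in(-90,90):
    o=np.radians(o); print("pin",q(PIN,.046,A0+o),"blk",q(BLK,.06,A0+o))
    for s in(0,.75,1.5): print(s,q(PIV+.12*np.array([np.cos(A0+s),np.sin(A0+s)]),.05,A0+s+o))
jaws.set_gripper(.7,effort=60)
a=A0-np.pi/2
bot.movep([*PIN,.17],R(a)); bot.movel([*PIN,.046],speed=.12,stop_force=15)
print(bot.observe()["eef_pos"].round(4)); jaws.set_gripper(0)
s=bot.observe();print(s["finger_gap"],s["grasp_force"],s["ft_force"])
bot.movel([*PIN,.19],speed=.1); s=bot.observe();print(s["finger_gap"],s["grasp_force"],s["ft_force"],s["time"])
f=eyes.grab_frame("side");cv2.imwrite("pics/s1.png",cv2.resize(f["pixels"][140:320,240:480,::-1],None,fx=3,fy=3))
E
```

```text
pin [0.03, 0.3, -0.42, 0.85, 0.0, 0.89] blk [0.46, 0.42, -0.21, 0.94, 0.0, 1.31]
0 [0.15, 0.25, -0.47, 0.85, 0.0, 1.0]
0.75 [-0.0, 0.18, -0.57, 0.82, 0.0, 0.1]
1.5 [-0.18, 0.23, -0.5, 0.84, 0.0, -0.82]
pin [0.03, 0.3, -0.42, 0.85, 0.0, -2.26] blk [0.46, 0.42, -0.21, 0.94, 0.0, -1.83]
0 [0.15, 0.25, -0.47, 0.85, 0.0, -2.14]
0.75 [-0.0, 0.18, -0.57, 0.82, 0.0, -3.04]
1.5 [-0.18, 0.23, -0.5, 0.84, 0.0, 2.32]
[0.5357 0.018  0.0467]
0.00178714593187981 0.0 [-0.55578445  0.67490734 -0.36675055]
-0.00036325441291212076 0.0 [-0.0595661  -0.60726301 -0.25544264] 9.4583
```

View pics/s1.png

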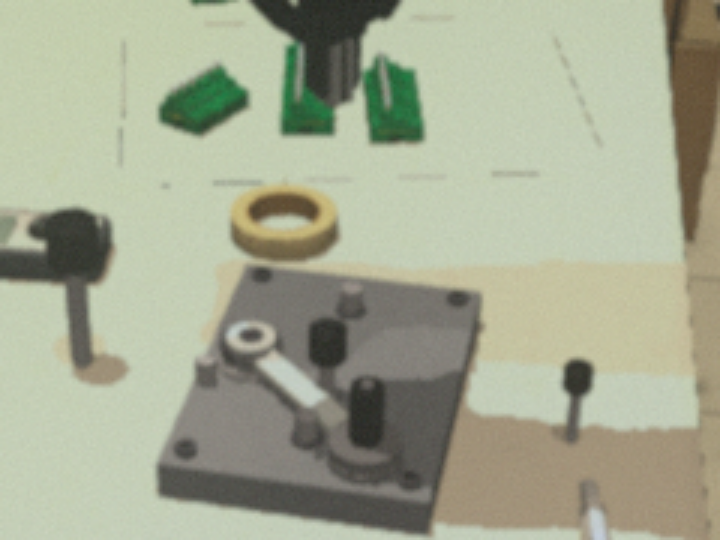

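The fingers closed on nothing: the pin's head is still upright at crop (327,340), and the shut fingertips are at crop (340,100). I'll check where the fingertips really appear against the projected TCP.

```bash
cat >> h.py <<'E'
def proj(f,P):
    c=np.linalg.inv(f["extrinsics"])@[*P,1]; p=c[:2]/c[2]; p=p*(1+f["k1"]*(p@p)); return np.array([f["fx"]*p[0]+f["cx"],f["fy"]*p[1]+f["cy"]])
E
python3 - <<'E'
from h import *
s=bot.observe(); print(s["eef_pos"],s["eef_rot"].round(3).tolist())
ims=[]
for n in("side","top"):
    f=eyes.grab_frame(n); p=proj(f,s["eef_pos"]); print(n,p,"head",proj(f,[*PIN,.077]),near("pin_head",f,PIN))
    im=f["pixels"][:,:,::-1].copy()
    c=p.astype(int); y0,x0=max(c[1]-60,0),c[0]-90; 
    im=cv2.resize(im[y0:y0+150,x0:x0+180],None,fx=4,fy=4,interpolation=cv2.INTER_CUBIC)
    cv2.circle(im,tuple(((p-[x0,y0])*4).astype(int)),4,(0,0,255),-1)
    h=proj(f,[*PIN,.066]); cv2.circle(im,tuple(((h-[x0,y0])*4).astype(int)),4,(0,255,0),-1); ims.append(cv2.resize(im,(400,333)))
cv2.imwrite("pics/c2.png",np.hstack(ims))
E
```

```text
[0.53451902 0.01797862 0.18931978] [[-0.659, 0.752, -0.001], [0.752, 0.659, -0.0], [0.001, -0.001, -1.0]]
side [349.63811155 193.55030976] head [348.50393424 248.94758477] [[0.5341, 0.0198, 0.0677]]
top [338.5354845  261.04468278] head [338.79688888 264.0735642 ] []
```

View pics/c2.png

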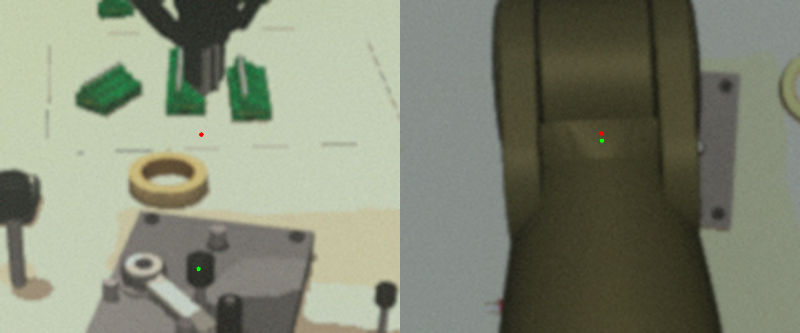

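In the side view the shut fingertips end about 19 px above the projected TCP, so they sit roughly 40 mm higher than reported. Laterally they agree. I'll get the exact height by touching bare bench between the plate and the block.

```bash
python3 - <<'E'
from h import *
a=A0-np.pi/2; p=[.53,.175]
bot.movep([*p,.06],R(a))
z=.06
for t in(.0,-.06):
    try: hit=bot.movel([*p,t],speed=.05,stop_force=5)
    except bot.MotionError as e: print("ME",e); break
    s=bot.observe(); print(t,hit,s["eef_pos"].round(4),s["ft_force"].round(1),s["time"])
    if hit: break
f=eyes.grab_frame("side"); pp=proj(f,s["eef_pos"]); print(pp)
c=pp.astype(int); cv2.imwrite("pics/s3.png",cv2.resize(f["pixels"][c[1]-90:c[1]+60,c[0]-100:c[0]+100,::-1],None,fx=3,fy=3))
bot.movel([*p,s["eef_pos"][2]+.05])
E
```

```text
0.0 False [5.304e-01 1.751e-01 4.000e-04] [-0.1 -0.2 -0.6] 11.8917
-0.06 True [ 0.5297  0.1749 -0.0387] [-2.4 -1.  10.2] 12.6833
[339.96533866 359.22824183]
```

View pics/s3.png

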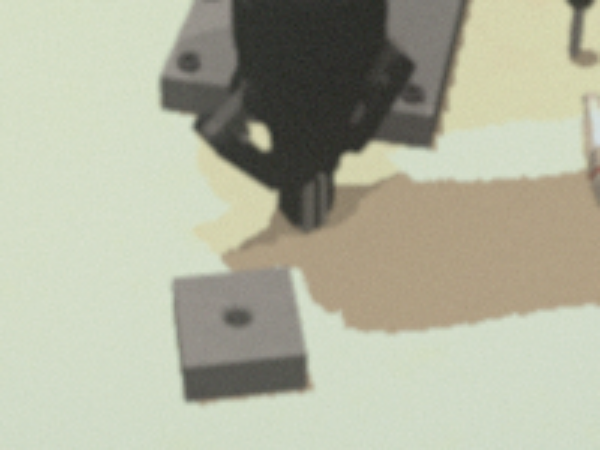

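The tips touch the bench at a reported z of −0.0387, so the true tip is about 38 mm above the reported TCP. I'll subtract that and retry the pin, with a lateral check from the last picture.

```bash
cat >> h.py <<'E'
DZ=.038   # true tip height = reported + DZ
def P(p,z): return [p[0],p[1],z-DZ]
E
python3 - <<'E'
from h import *
a=A0-np.pi/2
f=eyes.grab_frame("side"); print("tip seen",ray(f,341.7,343,0.).round(4),"cmd .530 .175")
jaws.set_gripper(.7,effort=60)
bot.movep(P(PIN,.13),R(a)); print(bot.movel(P(PIN,.047),speed=.1,stop_force=12))
jaws.set_gripper(0); s=bot.observe();print(s["eef_pos"].round(4),s["finger_gap"],s["grasp_force"],s["ft_force"])
if s["finger_gap"]>.1:
    bot.movel(P(PIN,.17),speed=.12); s=bot.observe();print(s["finger_gap"],s["grasp_force"],s["ft_force"],s["time"])
f=eyes.grab_frame("side");cv2.imwrite("pics/s4.png",cv2.resize(f["pixels"][140:320,240:480,::-1],None,fx=3,fy=3))
E
```

```text
tip seen [0.5268 0.1764 0.    ] cmd .530 .175
False
[0.5356 0.0179 0.0097] 0.26237773578933654 58.478912115097046 [-1.04886153 -0.91863642  5.93099352]
0.25848558978009006 58.73766481876373 [ 0.09307933  0.3047226  -0.6466038 ] 17.1917
```

View pics/s4.png

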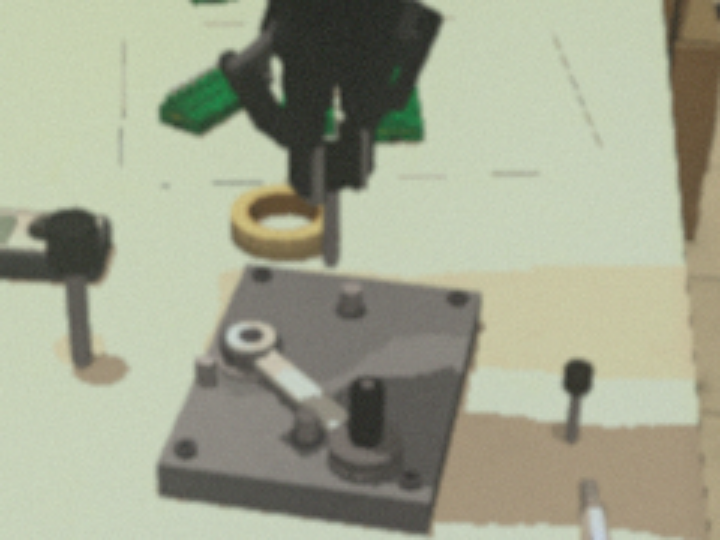

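The pin is in hand, with its foot at crop (331,264). I'll move it above the block and compare foot and hole in the side picture.

```bash
python3 - <<'E'
from h import *
a=A0-np.pi/2
f=eyes.grab_frame("side"); print("foot",ray(f,350.3,227.5,.123).round(4),bot.observe()["eef_pos"].round(4))
bot.movel(P(BLK,.17),speed=.2); bot.movel(P(BLK,.085),speed=.15)
f=eyes.grab_frame("side"); s=bot.observe(); print(s["eef_pos"].round(4),s["time"],"exp foot",proj(f,[*s["eef_pos"][:2],.038]),"exp hole",proj(f,[*BLK,.025]))
cv2.imwrite("pics/s5.png",cv2.resize(f["pixels"][310:410,255:385,::-1],None,fx=6,fy=6,interpolation=cv2.INTER_CUBIC))
E
```

```text
foot [0.5323 0.019  0.123 ] [0.5343 0.018  0.131 ]
[0.5525 0.2718 0.0483] 19.475 exp foot [316.39969027 367.289028  ] exp hole [317.26967312 373.45421057]
```

View pics/s5.png

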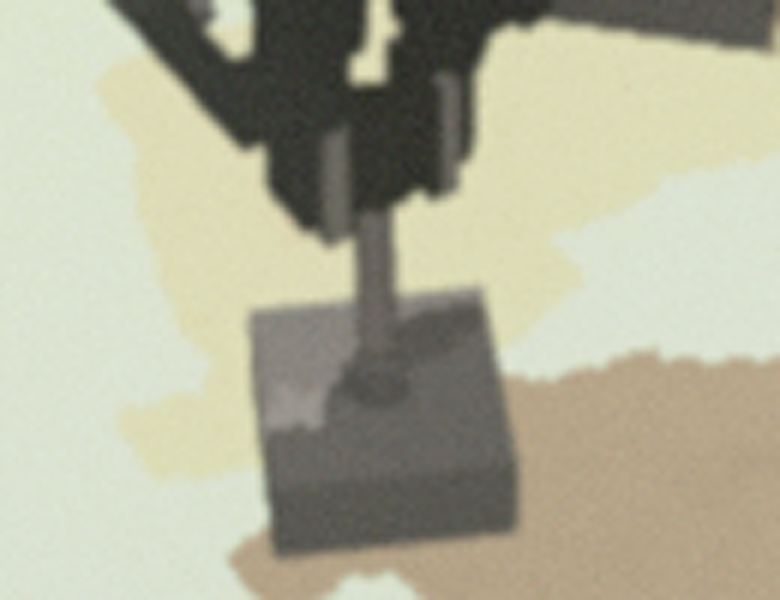

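The foot axis is at crop x≈375 and the hole centre is at about (381,384), so the foot needs about 1.5 mm towards −x. I'll insert with a force guard.

```bash
python3 - <<'E'
from h import *
a=A0-np.pi/2; b=np.array([.5503,.272])
bot.movel(P(b,.080),speed=.05)
for d in[(0,0),(0,.003),(0,-.003),(.003,0),(-.003,0)]:
    c=b+d
    if d!=(0,0): bot.movel(P(c,.08),speed=.1)
    hit=bot.movel(P(c,.0475),speed=.04,stop_force=8); s=bot.observe()
    print(d,hit,s["eef_pos"].round(4),s["ft_force"].round(1),s["time"])
    if s["eef_pos"][2]+DZ<.06: break
f=eyes.grab_frame("side")
cv2.imwrite("pics/s6.png",cv2.resize(f["pixels"][310:410,255:385,::-1],None,fx=5,fy=5,interpolation=cv2.INTER_CUBIC))
E
```

```text
(0, 0) True [0.5504 0.2718 0.0097] [-0.3 -0.3  5.3] 20.5083
```

View pics/s6.png

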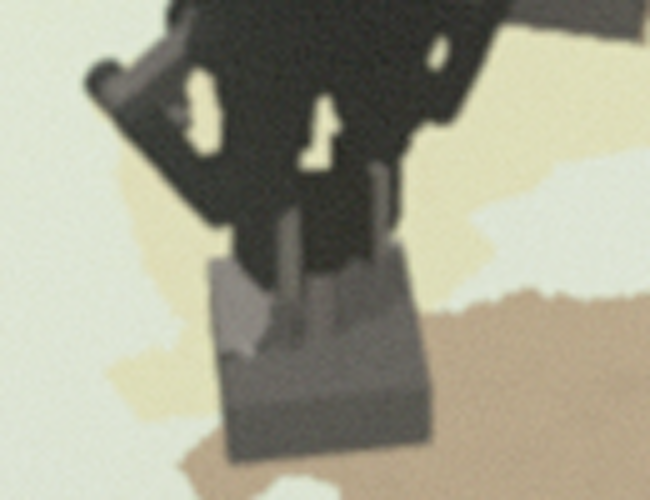

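The pin went down on the first try. The tip is at the same height as in the original grasp, so the foot is on the bench. I'll release, retreat, confirm, and re-measure the knob.

```bash
python3 - <<'E'
from h import *
p=bot.observe()["eef_pos"]
jaws.set_gripper(.7); bot.movel([p[0],p[1],.15-DZ],speed=.15); bot.movel([.5,.2,.15-DZ],speed=.25)
K=[]
for n in("side","top"):
    f=eyes.grab_frame(n); print(n,"head",near("pin_head",f,BLK,.04),"knob",near("knob_grip",f,(.505,.077)),"piv",near("pivot",f,PIV))
    if n=="side": cv2.imwrite("pics/s7.png",cv2.resize(f["pixels"][200:420,250:500,::-1],None,fx=2.7,fy=2.7))
print(bot.observe()["time"])
E
```

```text
side head [] knob [[0.504, 0.08, 0.0683]] piv [[0.5851, -0.0127, 0.001]]
top head [] knob [[0.5066, 0.0764, 0.0661]] piv [[0.5852, -0.0165, -0.0012]]
22.7417
```

View pics/s7.png

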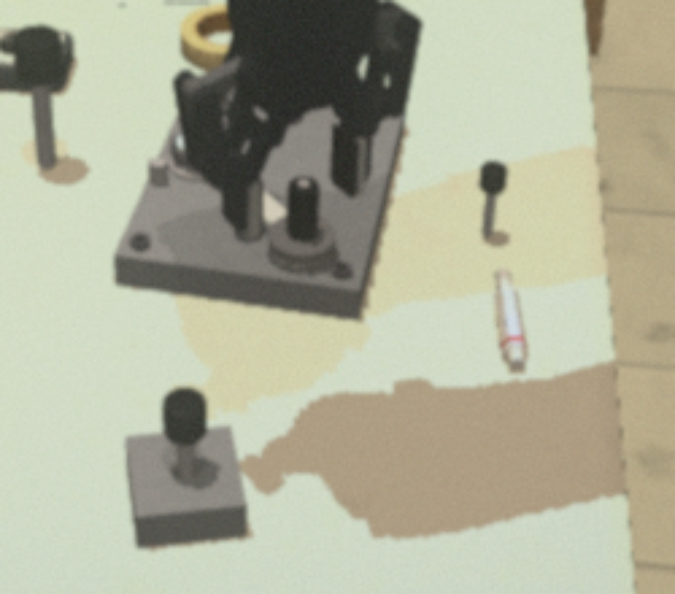

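The pin stands upright and fully down in the block, its head at crop (185,415). Next I'll grip the knob and swing the arm.

```bash
python3 - <<'E'
from h import *
def at(s): return PIV+.12*np.array([np.cos(A0+s),np.sin(A0+s)])
o=-np.pi/2
bot.movep(P(at(0),.15),R(A0+o)); print(bot.movel(P(at(0),.051),speed=.1,stop_force=12))
jaws.set_gripper(0,effort=60); s=bot.observe(); print("gap",s["finger_gap"],s["grasp_force"],s["ft_force"].round(1))
if s["finger_gap"]>.1:
  for t in np.arange(.15,1.36,.15):
    bot.movel(P(at(t),.051),R(A0+t+o),speed=.06)
    s=bot.observe(); v=s["ft_force"]; T=np.array([-np.sin(A0+t),np.cos(A0+t)]); n=np.array([np.cos(A0+t),np.sin(A0+t)])
    print(round(t,2),"tan",round(v[:2]@T,1),"rad",round(v[:2]@n,1),"z",v[2].round(1),"gap",round(s["finger_gap"],3),s["eef_pos"].round(4),s["time"])
E
```

```text
False
gap 0.21380079813772598 58.43097746372223 [-2.4 -0.3  6.1]
0.15 tan -1.3 rad 0.4 z 5.3 gap 0.215 [0.4943 0.0634 0.0136] 25.35
0.3 tan -1.7 rad 0.9 z 6.2 gap 0.213 [0.4839 0.0489 0.0136] 25.8
0.45 tan -2.7 rad 0.6 z 5.8 gap 0.213 [0.4758 0.0329 0.0136] 26.25
0.6 tan -3.4 rad -0.5 z 6.1 gap 0.212 [0.4701 0.0159 0.0136] 26.7
0.75 tan -2.6 rad -1.3 z 5.0 gap 0.211 [ 0.467  -0.0017  0.0136] 27.15
0.9 tan -3.4 rad -1.9 z 5.1 gap 0.213 [ 0.4665 -0.0195  0.0136] 27.6
1.05 tan -2.7 rad -2.1 z 6.1 gap 0.217 [ 0.4687 -0.0373  0.0136] 28.05
1.2 tan -3.8 rad -2.2 z 6.0 gap 0.213 [ 0.4736 -0.0544  0.0136] 28.5
1.35 tan -4.2 rad -2.5 z 7.5 gap 0.219 [ 0.4808 -0.0707  0.0136] 28.95
```

```bash
python3 - <<'E'
from h import *
def at(s): return PIV+.12*np.array([np.cos(A0+s),np.sin(A0+s)])
o=-np.pi/2
for t in(1.42,1.46,1.5,1.53,1.56,1.59):
    bot.movel(P(at(t),.051),R(A0+min(t,1.5)+o),speed=.03); bot.wait(.2)
    s=bot.observe(); v=s["ft_force"]; T=np.array([-np.sin(A0+t),np.cos(A0+t)])
    tan=v[:2]@T; e=s["eef_pos"][:2]-PIV
    print(t,"tan",round(tan,1),"z",v[2].round(1),"gap",round(s["finger_gap"],3),s["grasp_force"],"est",np.arctan2(e[1],e[0])%(2*np.pi)-A0,s["time"])
    if tan<-22: break
f=eyes.grab_frame("side"); print(near("knob_grip",f,at(1.5)))
cv2.imwrite("pics/s8.png",cv2.resize(f["pixels"][140:420,240:500,::-1],None,fx=2.1,fy=2.1))
f=eyes.grab_frame("top"); print(near("knob_grip",f,at(1.5)))
E
```

```text
1.42 tan -3.4 z 7.4 gap 0.217 59.14659798145294 est 1.4151602507365046 29.5833
1.46 tan -4.6 z 7.4 gap 0.211 59.1802042722702 est 1.4549122363452165 30.0917
1.5 tan -4.6 z 8.0 gap 0.211 59.20217514038086 est 1.4956208741020007 30.6
1.53 tan -7.7 z 11.8 gap 0.214 59.646708369255066 est 1.5133085059812093 31.0667
1.56 tan -17.9 z 19.5 gap 0.21 60.81470310688019 est 1.5156502715654745 31.5333
1.59 tan -27.1 z 27.4 gap 0.212 62.31478571891785 est 1.5180208200843555 32.0
[[0.4874, -0.0891, 0.0695]]
[[0.4923, -0.0844, 0.0685]]
```

View pics/s8.png

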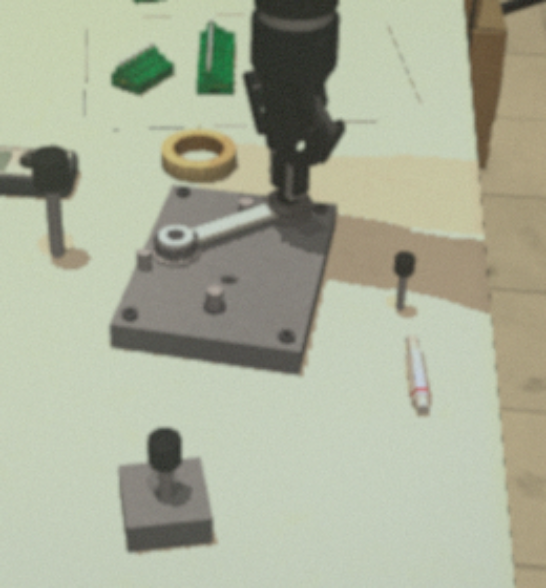

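The arm (hub at crop (175,240)) lies against the far post at about (245,205). The force rises sharply at an estimated 1.51 rad, which is the stop. The pin is upright in the block. I'll ease the push slightly and hand in.

```bash
python3 - <<'E'
from h import *
t=1.55; p=PIV+.12*np.array([np.cos(A0+t),np.sin(A0+t)])
bot.movel(P(p,.051),speed=.03); bot.wait(.5); s=bot.observe(); e=s["eef_pos"][:2]-PIV
print(s["ft_force"].round(1),s["grasp_force"],np.arctan2(e[1],e[0])%(2*np.pi)-A0,s["time"])
print(sign_off())
E
```

```text
[-6.7 14.  16.6] 60.48327326774597 1.5148705875718456 33.0083
the job is handed in; nothing more can be done
None
```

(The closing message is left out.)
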